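# Feed instrument knobs through the gate into the lane

## Task

Push the three loose black knobs across the white feed board with the fingertips, one at a time, through the narrow gate between the two dark posts, until all three sit flat in the lane behind it, each wholly past the red gate line. Only push them along the board: do not pick up or lift any of them, and leave the toroid choke, the heat sink and the relay where they are.

Things in the scene. Friction and masses are not known exactly. Their poses are not given: they have to be found in the camera images.
- feed_board: fixed white-topped plywood board, 400 x 250 x 30 mm, carrying an aluminium feed lane. Origin on the underside at bench level; the board spans x -210 to +190 mm, y -125 to +125 mm, top at z = 30 mm. Own x axis points along the lane, inwards through the gate. The knobs start in the open part, x -150 to -80 mm, within 80 mm of the centre line, at least 50 mm apart in y
- gate (a point): middle of the gate line, a thin red stripe on the board's top at board x = 20 mm, between two dark steel posts (12 mm thick, 24 mm high, centres 28 mm either side): clear opening 44 mm. x axis inwards along the lane. Two wings, 6 mm thick, 20 mm high, flare from the posts towards the knobs, to round ends 55 mm before the gate line and 77 mm either side
- lane_end (a point): foot of the black end stop's face, on the centre line at board top, 152 mm past the gate line. The lane between is straight, 46 mm wide inside, walls 8 mm thick and 20 mm high above the board; three knobs in a row need 105 mm, so none need reach the stop
- knob_1_mid (a point): centre of a loose black instrument knob (three alike), round, 35 mm across its foot, 18 mm high, about 30 g, lying flat on the board with its narrower side up; this point is on its axis 9 mm above its underside, z up along the axis
- knob_2_mid (a point): centre of a loose black instrument knob (three alike), round, 35 mm across its foot, 18 mm high, about 30 g, lying flat on the board with its narrower side up; this point is on its axis 9 mm above its underside, z up along the axis
- knob_3_mid (a point): centre of a loose black instrument knob (three alike), round, 35 mm across its foot, 18 mm high, about 30 g, lying flat on the board with its narrower side up; this point is on its axis 9 mm above its underside, z up along the axis
- choke: bystander: loose green and copper toroid choke, 48 x 48 x 16 mm, lying on the board beside the lane; origin at the centre of its underside, z up
- sink: bystander: loose light finned heat sink, 42 x 60 x 26 mm, standing on the board beside the lane; origin at the centre of its underside, z up
- relay_1: bystander: loose relay with orange cap, 21 x 28 x 39 mm, standing on the bench past the lane's end; origin at the centre of its underside, z up
Mind the look-alikes: they are no part of the job. Leave any purple or yellow look-alike of the part that bears knob_1_mid alone.

How it is judged:
On the way, in this order (a step that is already met when the one before it is completed fails the run):
1. a first knob is in the lane, past the gate line (((x of knob_1_mid in the frame of feed_board between 0.036 and 0.172 m and y of knob_1_mid in the frame of feed_board between -0.02 and 0.02 m and height (world z) of knob_1_mid below 0.049 m) or (x of knob_2_mid in the frame of feed_board between 0.036 and 0.172 m and y of knob_2_mid in the frame of feed_board between -0.02 and 0.02 m and height (world z) of knob_2_mid below 0.049 m) or (x of knob_3_mid in the frame of feed_board between 0.036 and 0.172 m and y of knob_3_mid in the frame of feed_board between -0.02 and 0.02 m and height (world z) of knob_3_mid below 0.049 m))), for 0.2 s.
2. a second knob is in the lane with it ((((x of knob_1_mid in the frame of feed_board between 0.036 and 0.172 m and y of knob_1_mid in the frame of feed_board between -0.02 and 0.02 m and height (world z) of knob_1_mid below 0.049 m) and (x of knob_2_mid in the frame of feed_board between 0.036 and 0.172 m and y of knob_2_mid in the frame of feed_board between -0.02 and 0.02 m and height (world z) of knob_2_mid below 0.049 m)) or ((x of knob_1_mid in the frame of feed_board between 0.036 and 0.172 m and y of knob_1_mid in the frame of feed_board between -0.02 and 0.02 m and height (world z) of knob_1_mid below 0.049 m) and (x of knob_3_mid in the frame of feed_board between 0.036 and 0.172 m and y of knob_3_mid in the frame of feed_board between -0.02 and 0.02 m and height (world z) of knob_3_mid below 0.049 m)) or ((x of knob_2_mid in the frame of feed_board between 0.036 and 0.172 m and y of knob_2_mid in the frame of feed_board between -0.02 and 0.02 m and height (world z) of knob_2_mid below 0.049 m) and (x of knob_3_mid in the frame of feed_board between 0.036 and 0.172 m and y of knob_3_mid in the frame of feed_board between -0.02 and 0.02 m and height (world z) of knob_3_mid below 0.049 m)))), for 0.2 s.
3. all three knobs are in the lane (x of knob_1_mid in the frame of feed_board between 0.036 and 0.172 m and y of knob_1_mid in the frame of feed_board between -0.02 and 0.02 m and height (world z) of each of knob_1_mid, knob_2_mid, knob_3_mid below 0.049 m and x of knob_2_mid in the frame of feed_board between 0.036 and 0.172 m and y of knob_2_mid in the frame of feed_board between -0.02 and 0.02 m and x of knob_3_mid in the frame of feed_board between 0.036 and 0.172 m and y of knob_3_mid in the frame of feed_board between -0.02 and 0.02 m), for 0.2 s.
At the end, for the whole second after the job is handed in: All three knobs at rest in the lane, each centre at least 16 mm past the gate line and inside the walls and end stop, on the board and flat within 0.2 rad; choke, heat sink and relay within 20 mm of where they stood (all of step 3 and angle between each of knob_1_mid, knob_2_mid, knob_3_mid's own z axis and vertical below 0.2 rad and linear speed of each of knob_1, knob_2, knob_3 below 0.02 m/s and distance of each of choke, sink, relay_1 from where it was at the start of the episode below 0.02 m); the robot touches nothing.
It fails at once if a knob is lifted (more than about 15 mm) (height (world z) of any of knob_1_mid, knob_2_mid, knob_3_mid above 0.054 m).
It fails at once if the toroid choke is moved by more than 20 mm (distance of choke from where it was at the start of the episode above 0.02 m).
It fails at once if the heat sink is moved by more than 20 mm (distance of sink from where it was at the start of the episode above 0.02 m).
It fails at once if the relay is moved by more than 20 mm (distance of relay_1 from where it was at the start of the episode above 0.02 m).
It also fails if it takes over 64 s, if anything falls off the work surface, if the arm or the gripper's body presses on something with over 40 N, if the wrist force passes 120 N, or if a joint passes its speed limit or range.

## Robot

A 6-joint arm with a two-finger parallel gripper is mounted at the origin on a cart in front of the work surface, level with it; the furniture and walls round the work are solid. World frame = base frame: x ahead of the robot, y to its left, z up, the work surface at z = 0. Lengths are in m, angles in rad, forces in N, time in s.
With the tool pointing down it reaches from about 0.375 to 0.9 m from the base axis. Payload 3.1 kg.
Tool frame: the origin (TCP) lies midway between the tips of the shut fingers; the grasp point (between the pads) lies 19 mm behind it; z points along the fingers, y is the line along which they close (so a half turn about z gives the same grasp; the last joint's range is limited). The gripper opens to 87 mm and grips with 3 to 60 N. Pads are 19 mm wide; open, the fingers measure 117 mm over their backs; the gripper's body (75 mm by 190 mm) begins 51 mm behind the grasp point.
Start: joints at [0.922, 0.527, 1.433, -0, 1.181, -0.178], TCP at [0.283, 0.557, 0.184] pointing down, gripper open.
Joint ranges: [-3.08, 3.08], [-0.75, 2.2], [0.22, 2.44], [-1.43, 4.57], [0, 2.65], [-2.85, 2.85]. Speed limits (rad/s): [2.79, 2.79, 3.14, 3.14, 3.14, 3.14].

## Interface

Orientations are given as a unit quaternion [x, y, z, w].
In Python, from rig import status, imaging, order gives the robot as it stands.
- The arm moves only by the tool arm_command, never from a script. Its argument "deltas" is one flat list of numbers, 5 for each row, row after row: the opening, from -1 (shut) to 1 (fully open), so that 0 is half open, then the shift along the tool's x, y, z in m, then the turn about the tool's z in rad. In form: [gripper, tx, ty, tz, roll, gripper, tx, ty, tz, roll, ...]. A call has 1 to 12 rows; each row shifts and turns the commanded pose from where the row before left it, along the tool's axes as they then stand; what a row does not reach is not made up. A row lasts 1/8 s, in which the tool goes at most 62.5 mm and 10.7 degrees, less where a joint would pass 70% of its speed; a pose out of reach is approached as far as the arm can. A call with a gripper value outside its range is refused whole. The fingers move at their own pace and stop on an object; "newtons" is the grip in N (left out, the last holds). Time passes only in rows, so rows that do not move let the fingers close. It gives the time, the measured TCP pose, the force, the opening and the grip force at its end, in the units of the state.
- status.get_obs(): the state, without advancing time (a new reading comes with each control period).
- imaging.camera(name): name is "side" or "top"; returns (picture, depth): 384x512x3 uint8, red, green, blue; 384x512 float32, m along the optical axis (not along the pixel's ray), 0 where there is no reading.
- imaging.camera_params(name): a dict with "intrinsics" (3x3 intrinsics, pixels), "camera_from_world" (4x4, takes a point from world to camera coordinates). Camera axes: x right, y up, looking along -z (the intrinsics and any distortion apply to the point x, -y, -z); pixel columns grow to the right and rows downward; lengths in m; the calibration is good to about 2 mm. A picture is of the moment at which its call begins. camera_params takes no time and is no camera call.
- order.hand_in(): hands the job in; it is judged then, once.
The state is a dict: "time": time; "q": joint angles; "joint_velocities": joint speeds; "joint_torque": joint torques, N m; "position": TCP position; "tool_rot": TCP orientation; "ft_force": force on the tool from outside, world axes, zero at the start; "moment": the same for the moment, N m; "grip_width": finger opening in m; "grip_force": force on a finger pad.
Only numpy, scipy, OpenCV 4.12 (cv2) and the standard library are available. Lean on these libraries where they do the work, as an engineer would, in place of code of your own. Each camera call takes 0.05 s, during which the arm holds its last target. There are 200 camera calls.

## Working session

There is one attempt and no reset: what is moved stays moved. The work goes in short steps, Python scripts to look and compute and a tool call to move; the robot and the scene stay as the last step left them, time stands still between calls to the robot, and variables do not carry over. Pictures are saved under pics/ and viewed, at most 11 in all, crops included, and the job is handed in when it is done.

Besides the shell and the picture viewer there is one more tool, called after "Request:" by a JSON object that holds its "fn" and its "kwargs". arm_command: Moves the arm, as the interface text tells. Its arguments: {"type":"object","properties":{"deltas":{"type":"array"},"newtons":{"type":"number"}},"required":["deltas"]}

```bash
mkdir -p pics; python3 - <<'E'
from rig import status, imaging
import cv2, numpy as np
o=status.get_obs(); print({k:np.round(o[k],3).tolist() for k in('time','position','tool_rot','grip_width','q')})
for n in('top','side'):
    p,d=imaging.camera(n); cv2.imwrite(f'pics/{n}0.png',p[...,::-1]); np.savez(f'pics/{n}0.npz',p=p,d=d)
    c=imaging.camera_params(n); print(n,np.round(c['intrinsics'],1).tolist(),np.round(c['camera_from_world'],3).tolist(),[k for k in c])
E
```

```text
{'time': 0.0, 'position': [0.282, 0.557, 0.183], 'tool_rot': [0.233, 0.973, -0.001, -0.0], 'grip_width': 0.087, 'q': [0.923, 0.528, 1.434, -0.0, 1.181, -0.179]}
top [[388.8, 0.0, 259.2], [0.0, 388.8, 197.7], [0.0, 0.0, 1.0]] [[0.0, -1.0, 0.024, 0.068], [0.998, 0.002, 0.065, -0.526], [-0.065, 0.024, 0.998, -1.077], [0.0, 0.0, 0.0, 1.0]] ['intrinsics', 'camera_from_world']
side [[423.9, 0.0, 255.5], [0.0, 423.9, 194.0], [0.0, 0.0, 1.0]] [[0.946, -0.324, -0.006, -0.445], [0.122, 0.337, 0.933, -0.151], [-0.301, -0.884, 0.359, -0.807], [0.0, 0.0, 0.0, 1.0]] ['intrinsics', 'camera_from_world']
```

View pics/top0.png

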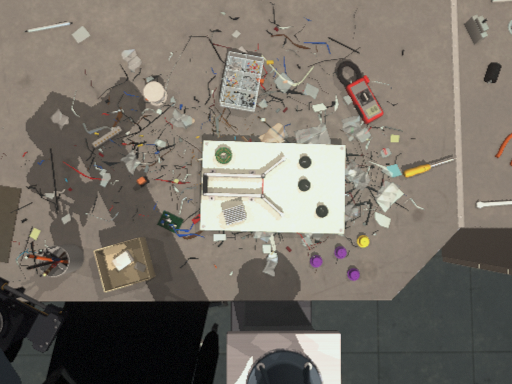

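View pics/side0.png

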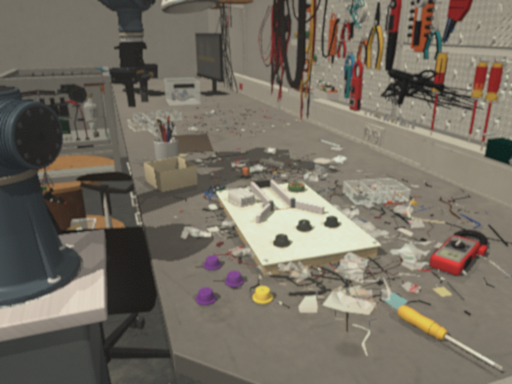

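The top view shows the candidates. The black knobs are at (305,161), (304,185) and (321,210) on the white board. The purple look-alikes are at (316,261), (340,252) and (353,273), and the yellow one at (363,241), all on the bench, so I choose the three black ones. In the top view the gate is near (264,185) and the lane runs left. The side view shows the same knobs at (282,240), (304,225) and (332,222).

```bash
cat > h.py <<'E'
import numpy as np, cv2
from rig import status, imaging
def ray(n,uv):
    c=imaging.camera_params(n);K=c['intrinsics'];T=np.array(c['camera_from_world'])
    uv=np.atleast_2d(uv).astype(float)
    d=np.c_[(uv[:,0]-K[0][2])/K[0][0],-(uv[:,1]-K[1][2])/K[1][1],-np.ones(len(uv))]
    R=T[:3,:3];return -R.T@T[:3,3], d@R
def plane(n,uv,z):
    o,d=ray(n,uv);return (o+d*((z-o[2])/d[:,2])[:,None])[:,:2]
def tri(uvt,uvs):
    o1,d1=ray('top',uvt);o2,d2=ray('side',uvs);A=np.c_[d1[0],-d2[0]]
    s=np.linalg.lstsq(A,o2-o1,rcond=None)[0];p,q=o1+s[0]*d1[0],o2+s[1]*d2[0]
    return (p+q)/2,np.linalg.norm(p-q)
def blobs(m,lo,hi):
    n,l,s,c=cv2.connectedComponentsWithStats(m.astype(np.uint8))
    return [(c[i],s[i,4],l==i) for i in range(1,n) if lo<s[i,4]<hi]
def boardmask(p):
    hsv=cv2.cvtColor(p,cv2.COLOR_RGB2HSV)
    w=((hsv[...,2]>170)&(hsv[...,1]<60)).astype(np.uint8)
    b=max(blobs(cv2.morphologyEx(w,cv2.MORPH_OPEN,np.ones((3,3))),500,1e6),key=lambda t:t[1])[2]
    cs,_=cv2.findContours(b.astype(np.uint8),cv2.RETR_EXTERNAL,cv2.CHAIN_APPROX_NONE)
    hull=cv2.convexHull(max(cs,key=cv2.contourArea));m=np.zeros(b.shape,np.uint8);cv2.fillConvexPoly(m,hull,1)
    return m,hull
def knobs(p,m,lo=40,hi=250):
    hsv=cv2.cvtColor(p,cv2.COLOR_RGB2HSV)
    return blobs((hsv[...,2]<75)&(m>0),lo,hi)
E
cat > m1.py <<'E'
from h import *
for n in('top','side'):
    p=np.load(f'pics/{n}0.npz')['p'];m,hull=boardmask(p)
    q=cv2.approxPolyDP(hull,6,True)[:,0];print(n,'hull',q.tolist())
    for c,a,_ in knobs(p,m,25): print(' dark',np.round(c,1),a)
    if n=='top':
        pts=plane('top',hull[:,0],.03); r=cv2.minAreaRect(pts.astype(np.float32)*1000);print('rect mm',r)
        i=p.astype(int);red=(i[...,0]>110)&(i[...,0]-i[...,1]>50)&(m>0)
        for c,a,_ in blobs(red,3,200):print(' red',c,a,plane('top',c,.03))
p=cv2.imread('pics/top0.png')[130:245,190:360];cv2.imwrite('pics/crop1.png',cv2.resize(p,None,fx=4.6,fy=4.6,interpolation=cv2.INTER_CUBIC))
E
python3 m1.py
```

```text
top hull [[203, 141], [274, 131], [345, 145], [355, 174], [343, 233], [255, 237], [200, 229]]
 dark [304.3 161.5] 37
 dark [204.5 183.9] 65
 dark [321.1 211.6] 60
rect mm ((564.0248413085938, 15.291107177734375), (428.9814147949219, 297.7272033691406), 88.64934539794922)
 red [262.  187.5] 10 [[0.55371865 0.06097946]]
 red [300.5 235. ] 4 [[ 0.42209563 -0.04554022]]
side hull [[217, 192], [272, 181], [308, 186], [386, 234], [375, 246], [261, 264], [243, 252]]
 dark [263.2 183.6] 51
 dark [331.6 222.2] 83
 dark [305.1 226.5] 44
 dark [281.9 242.6] 55
```

View pics/crop1.png

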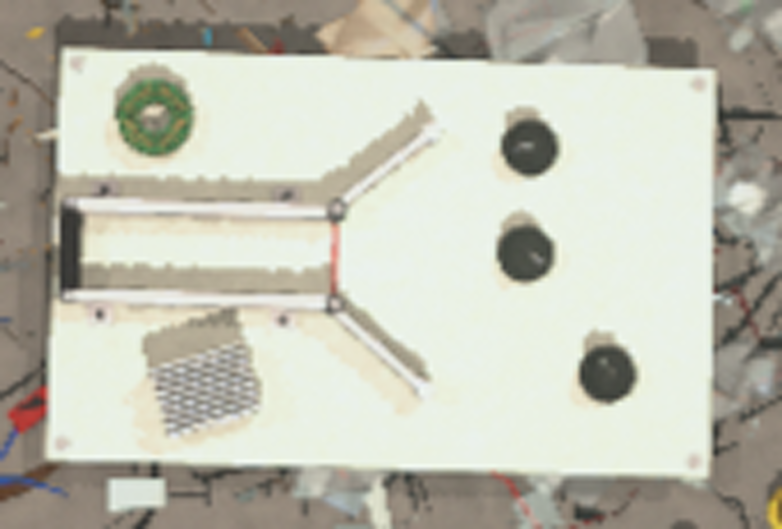

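The crop confirms three black knobs at crop (529,147), (525,253) and (607,373), the red gate line at x≈335, and the lane to its left. Next I'll measure precisely.

```bash
cat > m2.py <<'E'
from h import *
p=np.load('pics/top0.npz')['p'];s=np.load('pics/side0.npz')['p']
# corners from the 4.6x crop -> px
C=(np.array([[62,48],[716,70],[710,476],[45,460]])+.5)/4.6-.5+[190,130]
W=plane('top',C,.03);print('corners',np.round(W*1000,1).tolist());print('sides',[round(1000*np.linalg.norm(W[i]-W[i-1]),1) for i in range(4)])
g=(np.array([[334,222],[333,291]])+.5)/4.6-.5+[190,130];print('redline',plane('top',g,.03)*1000)
po=(np.array([[336,209],[335,303]])+.5)/4.6-.5+[190,130];print('posts',plane('top',po,.054)*1000)
we=(np.array([[434,131],[424,389]])+.5)/4.6-.5+[190,130];print('wingends',plane('top',we,.05)*1000)
en=(np.array([[68,207],[68,295]])+.5)/4.6-.5+[190,130];print('laneend',plane('top',en,.05)*1000)
def dk(im,x,y,n):
    r=im[y-14:y+15,x-14:x+15];v=cv2.resize(r,None,fx=4,fy=4,interpolation=cv2.INTER_CUBIC).max(2)
    b=[t for t in blobs(v<100,200,9000)];t=min(b,key=lambda t:np.hypot(*(t[0]-58)))
    cs,_=cv2.findContours(t[2].astype(np.uint8),0,1);(e,wh,an)=cv2.fitEllipse(max(cs,key=cv2.contourArea))
    return (np.array(t[0])+.5)/4-.5+[x-14,y-14],t[1]/16,np.array(wh)/4
for a,b in [((305,161),(332,222)),((304,185),(304,225)),((321,210),(282,240))]:
    t,at,e=dk(p,*a,'t');u,au,e2=dk(s,*b,'s');X,r=tri(t,u)
    print(np.round(t,1),round(at),np.round(e,1),np.round(u,1),round(au),'tri',np.round(X*1000,1),'miss',round(r*1000,1),'plane',np.round(plane('top',t,.041)*1000,1))
d=np.load('pics/top0.npz')['d'];T=np.array(imaging.camera_params('top')['camera_from_world'])
for u,v in [(304,161),(304,185),(321,211),(285,195),(330,160),(230,185)]:
    o,dd=ray('top',(u,v));print((u,v),'depth z',round(float((o+dd[0]*d[v,u])[2]),4))
E
python3 m2.py
```

```text
corners [[686.4, 225.6], [675.0, -173.6], [427.3, -166.5], [437.0, 233.3]]
sides [np.float64(249.5), np.float64(399.4), np.float64(247.7), np.float64(399.9)]
redline [[580.65587931  60.36950976]
 [538.73853167  60.98167694]]
posts [[585.59403651  59.94728296]
 [529.75878097  60.5524067 ]]
wingends [[633.14935575   1.24476428]
 [479.15285041   7.76314974]]
laneend [[586.75794318 218.72072664]
 [534.46010152 218.22334878]]
[304.7 161.6] 95 [10.9 11.2] [331.5 222. ] 107 tri [626.5 -58.2  35.5] miss 1.4 plane [[625.  -57.1]]
[303.5 184.6] 96 [11.1 11.2] [303.9 225.8] 107 tri [562.  -54.5  34.9] miss 1.1 plane [[560.9 -53.5]]
[321.5 210.8] 102 [11.1 11.5] [281.3 240.8] 136 tri [ 489.3 -103.7   35.3] miss 1.2 plane [[ 488.6 -102.4]]
(304, 161) depth z 0.0497
(304, 185) depth z 0.0487
(321, 211) depth z 0.0473
(285, 195) depth z 0.0286
(330, 160) depth z 0.0319
(230, 185) depth z 0.0324
```

Request:
{"fn": "arm_command", "kwargs": {"deltas": [-0.84,0,0,0,0.161,-0.84,0,0,0,0.161,-0.84,0,0,0,0.161,-0.84,0,0,0,0.161,-0.84,0,0,0,0.161,-0.84,0,0,0,0.161,-0.84,0,0,0,0.161,-0.84,0,0,0,0,-0.84,-0.046,0.021,0,0,-0.84,-0.046,0.021,0,0,-0.84,-0.046,0.021,0,0,-0.84,-0.046,0.021,0,0]}}

```text
time: 1.6
position: [0.3625, 0.3697, 0.1843]
tool_rot: [0.715, 0.699, -0.0, 0.0]
ft_force: [0.2, -0.1, 0.4]
grip_width: 0.0069
grip_force: 0.0
```

Request:
{"fn": "arm_command", "kwargs": {"deltas": [-0.84,-0.046,0.021,0,0,-0.84,-0.046,0.021,0,0,-0.84,-0.046,0.021,0,0,-0.84,-0.046,0.021,0,0,-0.84,-0.046,0.021,0,0,-0.84,-0.046,0.021,0,0,-0.84,-0.046,0.021,0,0,-0.84,-0.046,0.021,0,0,-0.84,-0.046,0.021,0,0,-0.84,-0.046,0.021,0,0,-0.84,0,0,0,0,-0.84,0,0,0,0]}}

```text
time: 3.1
position: [0.5592, -0.0937, 0.1839]
tool_rot: [0.716, 0.698, -0.0, -0.001]
ft_force: [0.1, 0.6, -0.4]
grip_width: 0.0071
grip_force: 0.0
```

```bash
cat > st.py <<'E'
from h import *
G=np.array([.5583,.0602]);a=np.array([.0264,.99965]);b=np.array([.99965,-.0264])
def sl(w): w=np.array(w[:2])-G;return np.round([w@a*1000,w@b*1000],1)
from scipy.spatial.transform import Rotation as R
if __name__=='__main__':
    o=status.get_obs();x=R.from_quat(o['tool_rot']).as_matrix()[:,0]
    print('t',round(o['time'],2),'s,l',sl(o['position']),'z',round(o['position'][2]*1000,1),'yaw',round(np.degrees(np.arctan2(x[1],x[0])),2),'gap',round(o['grip_width']*1000,1),'F',np.round(o['ft_force'],1))
E
python3 st.py; python3 -c "
from st import *
for k in [(.6255,-.0575),(.5613,-.054),(.4888,-.103)]: print(sl(k))"
```

```text
t 3.1 s,l [-153.8    5. ] z 183.9 yaw 88.57 gap 7.1 F [ 0.1  0.6 -0.4]
[-115.9   70.3]
[-114.1    6. ]
[-165.   -65.2]
```

Request:
{"fn": "arm_command", "kwargs": {"deltas": [-0.84,0,0.001,0.04,0,-0.84,0,0,0.04,0,-0.84,0,0,0.04,0,-0.84,0,0,0.018,0,-0.84,0,0,0.01,0,-0.84,0,0,0,0,-0.84,0.01,0,0,0,-0.84,0.01,0,0,0,-0.84,0.01,0,0,0,-0.84,0.01,-0.001,0,0,-0.84,0.01,-0.001,0,0,-0.84,0,0,0,0]}}

```text
time: 4.6
position: [0.56, -0.0432, 0.0363]
tool_rot: [0.716, 0.698, -0.0, -0.0]
ft_force: [0.6, -1.0, 0.1]
grip_width: 0.007
grip_force: 0.0
```

```bash
cat > look.py <<'E'
import sys
from st import *
def shot(tag):
    p,_=imaging.camera('top');s,_=imaging.camera('side');c=p[130:245,190:360];e=s[165:280,200:400]
    c=cv2.resize(c,None,fx=3,fy=3,interpolation=cv2.INTER_CUBIC);e=cv2.resize(e,None,fx=2.55,fy=3,interpolation=cv2.INTER_CUBIC)
    if tag!='-': cv2.imwrite(f'pics/{tag}.png',np.vstack([c,e])[...,::-1] if c.shape[1]==e.shape[1] else c[...,::-1])
    # dark round blobs on the board area, top view (bench-level ROI in board frame), 4x
    v=cv2.resize(p,None,fx=4,fy=4,interpolation=cv2.INTER_CUBIC).max(2);v[:141*4]=255;v[232*4:]=255;v[:,:208*4]=255;v[:,345*4:]=255
    for q,A,_ in blobs(v<100,300,9000):
        uv=(np.array(q)+.5)/4-.5;print(' dark top',np.round(uv,1),round(A/16),'sl',sl(plane('top',uv,.041)[0]))
shot(sys.argv[1])
E
python3 st.py; python3 look.py push1
```

```text
t 4.6 s,l [-103.3    4.5] z 36.3 yaw 88.58 gap 7.0 F [ 0.6 -1.   0.1]
 dark top [226.9 226.1] 462 sl [  93.9 -114.2]
```

View pics/push1.png

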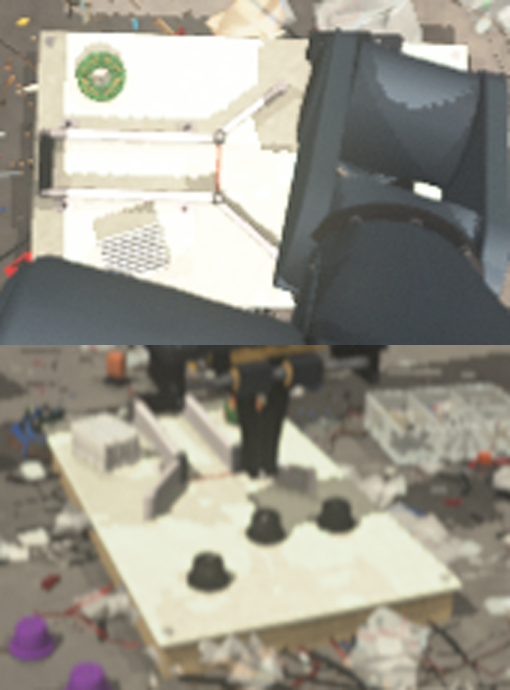

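The side view shows the fingers at about (302,207), and knob B seemingly unmoved at (304,225). That disagrees with the reported TCP, so I'll check where the camera puts the fingertip.

```bash
python3 - <<'E'
from st import *
o=status.get_obs();P=o['position']
def proj(n,X):
    c=imaging.camera_params(n);K=np.array(c['intrinsics']);x=np.array(c['camera_from_world'])@np.r_[X,1]
    return np.round([K[0,2]+K[0,0]*x[0]/-x[2],K[1,2]-K[1,1]*x[1]/-x[2]],1)
print('tcp px',proj('side',P),proj('top',P))
for z in(.03,.036,.06):print(z,plane('side',(302,207),z), sl(plane('side',(302,207),z)[0]))
print([proj('side',(x,y,.039)) for x,y in[(.6255,-.0575),(.5613,-.054),(.4888,-.103)]])
_,d=imaging.camera('side')
for v in range(195,212,3):
    q,dd=ray('side',(302,v));print(v,np.round(q+dd[0]*d[v,302],3))
E
```

```text
tcp px [301.  223.5] [299.9 185. ]
0.03 [[0.60793889 0.05317696]] [-5.7 49.8]
0.036 [[0.60174246 0.04021873]] [-18.8  44. ]
0.06 [[ 0.57695674 -0.01161419]] [-71.3  20.5]
[array([330.7, 220.6]), array([303.3, 224.1]), array([280.7, 239.1])]
195 [ 0.563 -0.038  0.1  ]
198 [ 0.564 -0.037  0.093]
201 [ 0.563 -0.039  0.087]
204 [ 0.565 -0.036  0.078]
207 [0.602 0.042 0.035]
210 [0.6   0.035 0.031]
```

```bash
cat > tip.py <<'E'
from st import *
p,d=imaging.camera('side');P=status.get_obs()['position']
vv,uu=np.mgrid[0:384,0:512];q,dd=ray('side',np.c_[uu.ravel(),vv.ravel()])
X=q+dd*d.ravel()[:,None];near=(np.hypot(X[:,0]-P[0],X[:,1]-P[1])<.05)&(X[:,2]>.052)&(X[:,2]<P[2]+.1)&(d.ravel()>0)
X=X[near]
for z in np.arange(.05,.25,.006):
    s=X[(X[:,2]>=z)&(X[:,2]<z+.006)]
    if len(s): S=np.array([sl(w) for w in s]);print(round(z,3),len(s),'s',S[:,0].min(),np.median(S[:,0]),S[:,0].max(),'l',S[:,1].min(),S[:,1].max())
print('tcp',sl(P),P[2])
E
python3 tip.py
```

```text
0.074 27 s -116.0 -111.8 -96.1 l -8.6 16.7
0.08 38 s -116.2 -112.2 -97.0 l -8.3 17.8
0.086 39 s -117.6 -112.2 -96.7 l -8.7 17.5
0.092 38 s -117.2 -113.05 -95.6 l -8.7 16.3
0.098 43 s -115.9 -112.3 -91.1 l -10.2 16.3
0.104 41 s -116.8 -112.9 -95.1 l -11.0 19.2
0.11 46 s -118.0 -113.80000000000001 -94.3 l -12.0 20.3
0.116 48 s -116.8 -113.35 -93.6 l -14.1 20.4
0.122 61 s -117.7 -113.2 -92.2 l -14.8 22.7
0.128 47 s -117.1 -112.9 -94.6 l -16.3 25.3
0.134 16 s -116.2 -114.0 -108.4 l -16.5 24.0
tcp [-104.6    5. ] 0.036336018253235375
```

The depth cloud puts the fingertips at z≈75 mm while the reported TCP is at 36 mm; the xy position agrees. The real tips are therefore about 38 mm higher than reported, and they passed over knob B. I'll back off, go lower and re-measure.

Request:
{"fn": "arm_command", "kwargs": {"deltas": [-0.84,-0.025,0,0,0,-0.84,-0.025,0.001,0,0,-0.84,0,0,0,0,-0.84,0,0,0.02,0,-0.84,0,0,0.01,0,-0.84,0,0,0,0]}}

```text
time: 5.55
position: [0.5592, -0.0933, 0.0055]
tool_rot: [0.716, 0.698, -0.0, -0.001]
ft_force: [-0.2, 0.2, -0.7]
grip_width: 0.007
grip_force: 0.0
```

```bash
sed -i 's/>.052)/>.038)/; s/np.arange(.05,.25,.006)/np.arange(.038,.07,.004)/' tip.py; python3 tip.py; python3 st.py
```

```text
0.038 15 s -126.1 -121.5 -112.1 l -7.0 -2.1
0.042 48 s -165.5 -146.15 -105.3 l -8.0 16.0
0.046 57 s -166.2 -154.5 -105.3 l -8.9 17.0
0.05 35 s -165.1 -161.5 -144.2 l -8.8 16.8
0.054 41 s -165.6 -161.0 -142.5 l -8.7 16.8
0.058 40 s -165.9 -161.3 -142.5 l -9.0 16.1
0.062 41 s -165.9 -162.3 -142.6 l -8.6 15.9
0.066 44 s -165.3 -162.3 -144.7 l -9.7 17.1
0.07 42 s -166.1 -162.14999999999998 -145.2 l -10.1 17.8
tcp [-153.7    5.5] 0.006100240779125944
t 5.6 s,l [-153.7    5.5] z 6.1 yaw 88.53 gap 6.6 F [-0.3  0.6 -0. ]
```

Request:
{"fn": "arm_command", "kwargs": {"deltas": [-0.72,0,0,0.003,0,-0.72,0,0,0.003,0,-0.72,0,0,0,0,-0.72,0.008,0,0,0,-0.72,0.008,0,0,0,-0.72,0.008,0,0,0,-0.72,0.008,0,0,0,-0.72,0.008,0,0,0,-0.72,0,0,0,0]}}

```text
time: 6.72
position: [0.5609, -0.0533, 0.0003]
tool_rot: [0.716, 0.698, -0.0, -0.0]
ft_force: [0.0, 0.2, 1.0]
grip_width: 0.0122
grip_force: 0.0
```

```bash
python3 st.py; python3 look.py push2
```

```text
t 6.72 s,l [-113.4    5.6] z 0.3 yaw 88.58 gap 12.2 F [0.  0.2 1. ]
 dark top [219.1 195.6] 195 sl [118.1 -31.2]
```

View pics/push2.png

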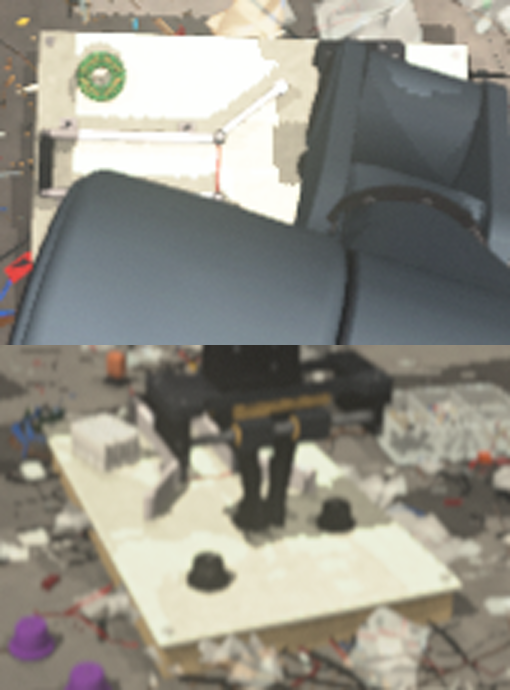

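Fingers are down at side (303,225) with knob B hidden in the cradle in front; A at (332,222) and C at (282,241) are unmoved. I'll push on through the gate.

Request:
{"fn": "arm_command", "kwargs": {"deltas": [-0.72,0.01,-0.001,0,0,-0.72,0.01,-0.001,0,0,-0.72,0.01,-0.001,0,0,-0.72,0.01,-0.001,0,0,-0.72,0.01,-0.001,0,0,-0.72,0.01,0,0,0,-0.72,0.01,0,0,0,-0.72,0.01,0,0,0,-0.72,0.01,0,0,0,-0.72,0.01,0,0,0,-0.72,0,0,0,0]}}

```text
time: 8.2
position: [0.5586, 0.0468, 0.0003]
tool_rot: [0.716, 0.698, 0.0, -0.0]
ft_force: [0.7, -0.2, -0.0]
grip_width: 0.0121
grip_force: 0.0
```

```bash
python3 st.py; python3 look.py push3
```

```text
t 8.2 s,l [-13.4   0.6] z 0.3 yaw 88.57 gap 12.1 F [ 0.7 -0.2 -0. ]
 dark top [321.4 210.9] 98 sl [-164.1  -65.4]
```

View pics/push3.png

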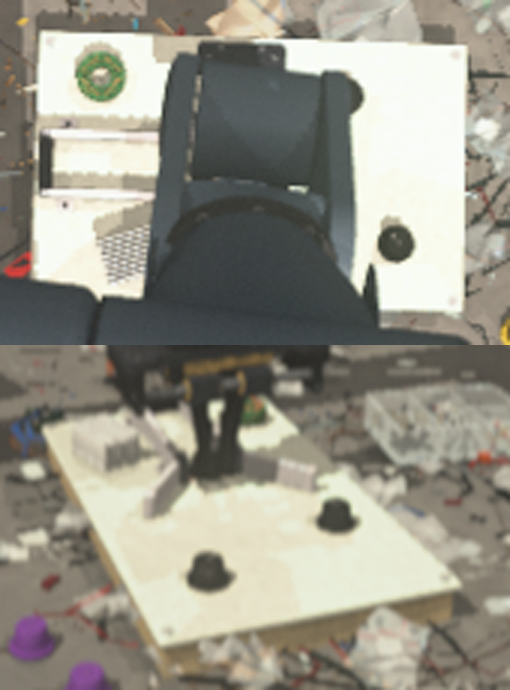

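Fingertips are at the gate, side crop (215,470), with B ahead of them; A and C are untouched. I'll push 35 mm more, retract and lift.

Request:
{"fn": "arm_command", "kwargs": {"deltas": [-0.72,0.009,0,0,0,-0.72,0.009,0,0,0,-0.72,0.009,0,0,0,-0.72,0.009,0,0,0,-0.72,0,0,0,0,-0.72,-0.015,0,0,0,-0.72,-0.025,0,0,0,-0.72,-0.03,0,-0.03,0,-0.72,-0.03,0.03,-0.03,0,-0.72,-0.03,0.03,0,0,-0.72,-0.03,0.03,0,0,-0.72,0,0.01,0,0]}}

```text
time: 9.8
position: [0.6573, -0.085, 0.0606]
tool_rot: [0.718, 0.696, 0.0, 0.001]
ft_force: [-0.3, 0.0, 0.6]
grip_width: 0.0123
grip_force: 0.0
```

Request:
{"fn": "arm_command", "kwargs": {"deltas": [-0.72,0,0,0,-0.17,-0.72,0,0,0,-0.17,-0.72,0,0,0,-0.17,-0.72,0,0,0,-0.17,-0.72,0,0,0,-0.17,-0.72,0,0,0,-0.17,-0.72,0,0,0,0]}}

```text
time: 10.68
position: [0.6544, -0.0804, 0.06]
tool_rot: [0.285, 0.958, 0.0, -0.001]
ft_force: [-0.2, 0.0, 0.1]
grip_width: 0.0121
grip_force: 0.0
```

```bash
python3 st.py; python3 look.py push4
```

```text
t 10.68 s,l [-138.    99.7] z 60.0 yaw 146.84 gap 12.1 F [-0.2  0.   0.1]
 dark top [245.  186.4] 72 sl [47.9 -4.1]
 dark top [216.8 195. ] 138 sl [124.5 -29.9]
```

View pics/push4.png

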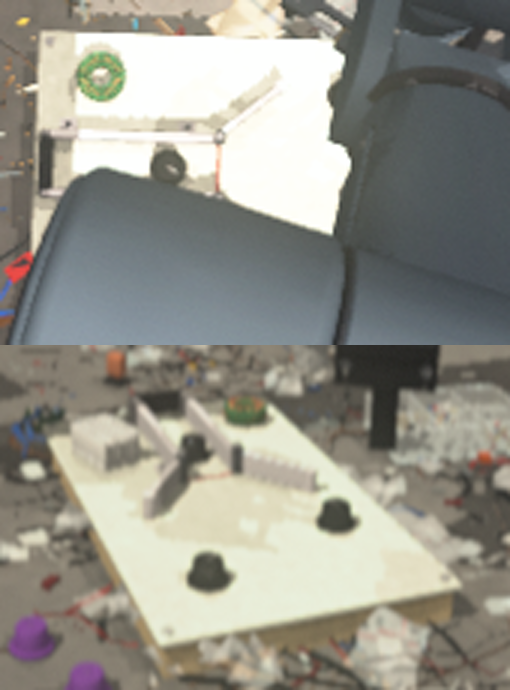

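Knob B sits in the lane at top (245,186), s≈48 mm; A at (332,221) and C are untouched. The tool is now behind A, so I'll push A diagonally to the centre line.

Request:
{"fn": "arm_command", "kwargs": {"deltas": [-0.72,0,0.003,0.03,0,-0.72,0,0,0.03,0,-0.72,0,0,0,0,-0.72,0.01,0,0,0,-0.72,0.01,0,0,0,-0.72,0.01,0,0,0,-0.72,0.01,0,0,0,-0.72,0.01,0,0,0,-0.72,0.01,0,0,0,-0.72,0.01,0,0,0,-0.72,0.01,0,0,0,-0.72,0.01,0,0,0]}}

```text
time: 12.28
position: [0.5819, -0.029, 0.0007]
tool_rot: [0.284, 0.959, -0.0, 0.001]
ft_force: [2.3, -1.8, 2.9]
grip_width: 0.0121
grip_force: 2.0
```

Request:
{"fn": "arm_command", "kwargs": {"deltas": [-0.72,0,0,0,0,-0.72,-0.02,0,0,0,-0.72,-0.02,0,-0.03,0,-0.72,-0.02,0,-0.03,0,-0.72,0,0,0,0.17,-0.72,0,0,0,0.17,-0.72,0,0,0,0.17,-0.72,0,0,0,0.17,-0.72,0,0,0,0.17,-0.72,0,0,0,0.17,-0.72,0,0,0,0]}}

```text
time: 13.65
position: [0.6299, -0.061, 0.0589]
tool_rot: [0.716, 0.699, -0.001, -0.002]
ft_force: [0.2, -0.5, -0.4]
grip_width: 0.0121
grip_force: 0.0
```

```bash
python3 st.py; python3 look.py push5
```

```text
t 13.65 s,l [-119.3   74.8] z 58.9 yaw 88.62 gap 12.1 F [ 0.2 -0.5 -0.4]
 dark top [328.3 146.1] 355 sl [-180.7  115.4]
 dark top [244.9 185.9] 55 sl [48.1 -2.7]
```

View pics/push5.png

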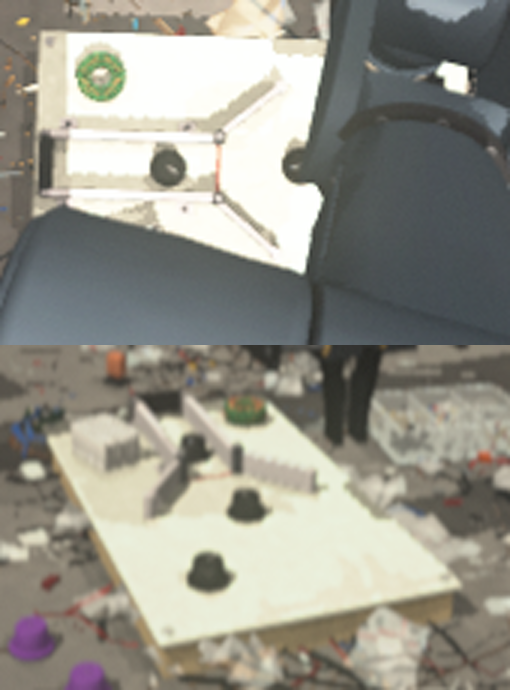

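A is now in front of the gate at side (296,218), top ≈(289,185). I'll compute where that is.

```bash
python3 - <<'E'
from st import *
p,_=imaging.camera('side')
r=cv2.resize(p,None,fx=4,fy=4,interpolation=cv2.INTER_CUBIC).max(2)
for q,A,_ in blobs(r<100,800,4000):
    uv=(np.array(q)+.5)/4-.5
    if 200<uv[0]<380 and 180<uv[1]<260: print(np.round(uv,1),round(A/16),sl(plane('side',uv,.0385)[0]))
print('top',sl(plane('top',(289.3,184.8),.041)[0]))
E
```

```text
[263.3 183.2] 107 [164.4   7.8]
[215.9 189.4] 102 [ 157.2 -126.6]
[274.6 201.5] 98 [28.4 -8.3]
[296.3 218.5] 95 [-81.3   3.2]
[281.3 240.9] 128 [-171.7  -66.3]
top [-74.2   4. ]
```

Request:
{"fn": "arm_command", "kwargs": {"deltas": [-0.72,-0.002,-0.024,0,0,-0.72,-0.002,-0.024,0,0,-0.72,0,-0.022,0,0,-0.72,0,0,0.029,0,-0.72,0,0,0.03,0,-0.72,0,0,0,0,-0.72,0.01,0,0,0,-0.72,0.01,0,0,0,-0.72,0.01,0,0,0,-0.72,0.01,-0.001,0,0,-0.72,0.01,-0.001,0,0,-0.72,0,0,0,0]}}

```text
time: 15.3
position: [0.5611, -0.0129, 0.0015]
tool_rot: [0.716, 0.698, 0.0, -0.0]
ft_force: [-0.6, -0.8, 0.3]
grip_width: 0.0125
grip_force: 0.0
```

```bash
python3 st.py
```

```text
t 15.3 s,l [-73.    4.7] z 1.5 yaw 88.58 gap 12.5 F [-0.6 -0.8  0.3]
```

Request:
{"fn": "arm_command", "kwargs": {"deltas": [-0.72,0.01,-0.001,0,0,-0.72,0.01,-0.002,0,0,-0.72,0.01,-0.001,0,0,-0.72,0.01,0,0,0,-0.72,0.01,0,0,0,-0.72,0.01,0,0,0,-0.72,0.01,0,0,0,-0.72,0.01,0,0,0,-0.72,0.01,0,0,0,-0.72,0.005,0,0,0,-0.72,0,0,0,0]}}

```text
time: 16.68
position: [0.5595, 0.0817, 0.0013]
tool_rot: [0.716, 0.698, 0.0, -0.0]
ft_force: [0.6, 0.6, -0.8]
grip_width: 0.0122
grip_force: 0.0
```

Request:
{"fn": "arm_command", "kwargs": {"deltas": [-0.72,-0.015,0,0,0,-0.72,-0.025,0,0,0,-0.72,-0.04,0,-0.03,0,-0.72,-0.04,-0.02,-0.03,0,-0.72,-0.04,-0.03,0,0,-0.72,-0.03,-0.03,0,0,-0.72,-0.03,-0.01,0,0,-0.72,0,0,0,0.16,-0.72,0,0,0,0.16,-0.72,0,0,0,0.16,-0.72,0,0,0,0.15,-0.72,0,0,0,0]}}

```text
time: 18.18
position: [0.4635, -0.1374, 0.0614]
tool_rot: [0.897, 0.442, -0.0, 0.0]
ft_force: [-0.1, -0.3, -0.3]
grip_width: 0.0119
grip_force: 0.0
```

```bash
python3 st.py; python3 look.py push6
```

```text
t 18.18 s,l [-200.   -89.5] z 61.4 yaw 52.44 gap 11.9 F [-0.1 -0.3 -0.3]
 dark top [239.5 185.3] 163 sl [63.  -1.3]
 dark top [337.3 220.1] 351 sl [-208.5  -89.6]
 dark top [321.4 211.1] 82 sl [-164.3  -66. ]
```

View pics/push6.png

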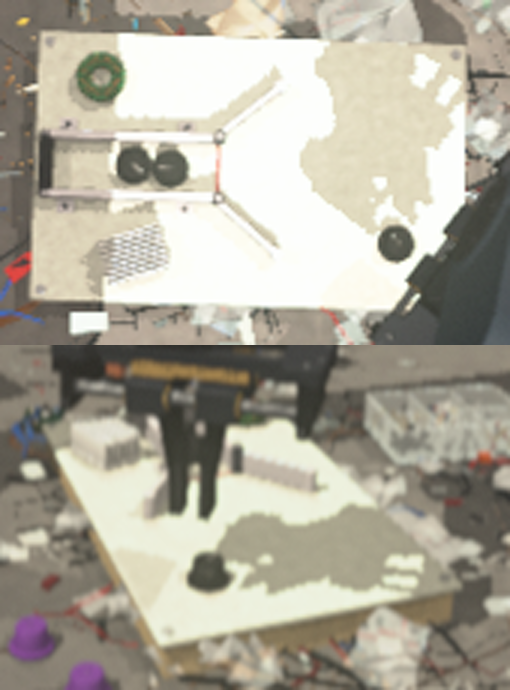

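Two knobs sit in a row in the lane at crop (133,166) and (170,166); C at top (321,211) is next. The tool is lined up behind it.

Request:
{"fn": "arm_command", "kwargs": {"deltas": [-0.72,0,-0.001,0.03,0,-0.72,0,0,0.03,0,-0.72,0,0,0,0,-0.72,0.01,0,0,0,-0.72,0.01,0,0,0,-0.72,0.01,0,0,0,-0.72,0.01,0,0,0,-0.72,0.01,0,0,0,-0.72,0.01,0,0,0,-0.72,0.01,0,0,0,-0.72,0.01,0,0,0,-0.72,0.01,0,0,0]}}

```text
time: 19.77
position: [0.5183, -0.0642, 0.0015]
tool_rot: [0.897, 0.442, -0.0, 0.0]
ft_force: [-2.5, -3.6, 4.8]
grip_width: 0.0121
grip_force: 2.6
```

Request:
{"fn": "arm_command", "kwargs": {"deltas": [-0.72,0.01,0,0,0,-0.72,0.01,0,0,0,-0.72,0.01,0,0,0,-0.72,0.004,0,0,0,-0.72,0,0,0,0,-0.72,-0.02,0,0,0,-0.72,-0.02,0,-0.03,0,-0.72,0,0,-0.03,-0.16,-0.72,0,0,0,-0.16,-0.72,0,0,0,-0.16,-0.72,0,0,0,-0.15,-0.72,0,0,0,0]}}

```text
time: 21.28
position: [0.5133, -0.0697, 0.0609]
tool_rot: [0.717, 0.697, -0.0, -0.001]
ft_force: [0.2, 1.0, -0.2]
grip_width: 0.0119
grip_force: 0.0
```

```bash
python3 st.py; python3 look.py push7;  python3 - <<'E'
from st import *
p,_=imaging.camera('side')
r=cv2.resize(p,None,fx=4,fy=4,interpolation=cv2.INTER_CUBIC).max(2)
for q,A,_ in blobs(r<100,800,4000):
    uv=(np.array(q)+.5)/4-.5
    if 200<uv[0]<380 and 180<uv[1]<260: print(np.round(uv,1),round(A/16),sl(plane('side',uv,.0385)[0]))
E
```

```text
t 21.27 s,l [-131.   -41.6] z 60.9 yaw 88.34 gap 11.9 F [ 0.2  1.  -0.2]
 dark top [233.4 184.7] 62 sl [79.9 -0.2]
 dark top [244.9 188. ] 24 sl [48.  -8.5]
 dark top [291.1 188.6] 81 sl [-79.5  -6.4]
[215.5 189.3] 94 [ 158.4 -127.3]
[293.1 219.9] 102 [-86.   -6.1]
```

View pics/push7.png

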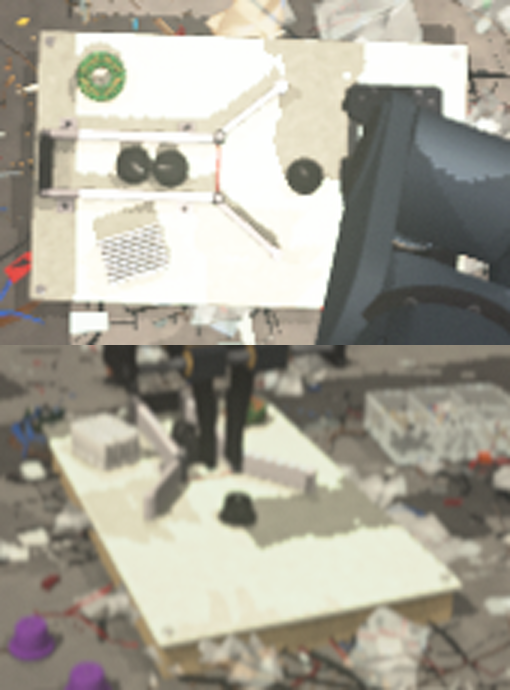

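C is at top (291,189), s≈-80, l≈-6, in front of the gate. Now the final straight push.

Request:
{"fn": "arm_command", "kwargs": {"deltas": [-0.72,0,0.018,0,0,-0.72,0,0.018,0,0,-0.72,0,0,0.03,0,-0.72,0,0,0.03,0,-0.72,0,0,0,0,-0.72,0.01,0,0,0,-0.72,0.01,0,0,0,-0.72,0.01,0,0,0,-0.72,0.01,0.001,0,0,-0.72,0.01,0.001,0,0,-0.72,0.01,0.001,0,0,-0.72,0,0,0,0]}}

```text
time: 22.92
position: [0.5551, -0.0094, 0.0014]
tool_rot: [0.716, 0.698, 0.0, -0.0]
ft_force: [-0.0, 0.3, 0.8]
grip_width: 0.0127
grip_force: 0.0
```

```bash
python3 st.py
```

```text
t 22.93 s,l [-69.6  -1.4] z 1.4 yaw 88.57 gap 12.7 F [-0.   0.3  0.8]
```

Request:
{"fn": "arm_command", "kwargs": {"deltas": [-0.72,0.01,0.001,0,0,-0.72,0.01,0.001,0,0,-0.72,0.01,0,0,0,-0.72,0.01,0,0,0,-0.72,0.01,0,0,0,-0.72,0.01,0,0,0,-0.72,0.01,0,0,0,-0.72,0.01,0,0,0,-0.72,0.01,0,0,0,-0.72,0.002,0,0,0,-0.72,0,0,0,0]}}

```text
time: 24.3
position: [0.5593, 0.0819, 0.0013]
tool_rot: [0.716, 0.698, 0.0, -0.0]
ft_force: [0.0, -0.3, -0.5]
grip_width: 0.0122
grip_force: 0.0
```

Request:
{"fn": "arm_command", "kwargs": {"deltas": [-0.72,-0.015,0,0,0,-0.72,-0.025,0,0,0,-0.72,-0.04,0,-0.03,0,-0.72,-0.05,0,-0.04,0,-0.72,-0.05,0,-0.04,0,-0.72,-0.05,0,0,0,-0.72,0,0,0,0]}}

```text
time: 25.18
position: [0.5538, -0.1512, 0.1103]
tool_rot: [0.718, 0.696, 0.0, 0.002]
ft_force: [-0.8, -0.6, 0.3]
grip_width: 0.0119
grip_force: 0.0
```

```bash
python3 st.py; python3 look.py push8
```

```text
t 25.18 s,l [-211.4    1. ] z 110.3 yaw 88.15 gap 11.9 F [-0.8 -0.6  0.3]
 dark top [220.  155.3] 82 sl [119.4  80.3]
 dark top [343.1 169.1] 37 sl [-222.7   52.1]
 dark top [233.4 185.3] 334 sl [79.7 -1.8]
 dark top [342.9 189.9] 44 sl [-222.9   -5.8]
 dark top [342.2 218.5] 111 sl [-222.   -84.9]
```

View pics/push8.png

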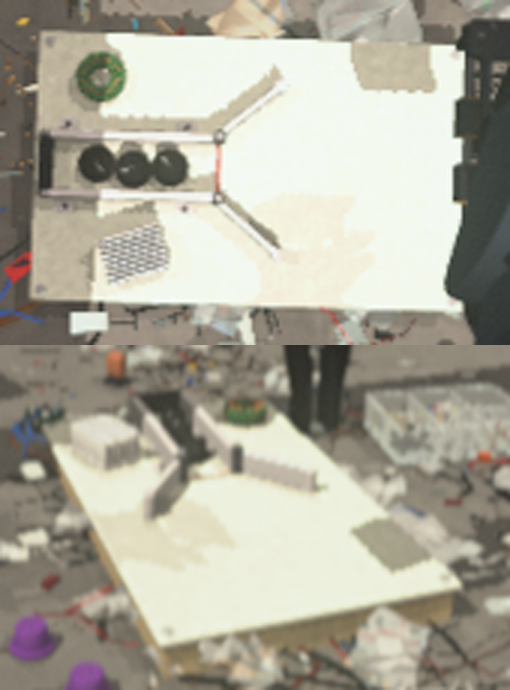

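The three knobs sit flat in the lane at crop (97,164), (133,168) and (170,166), all well past the red line at x≈218. The choke and heat sink are where they were, and the arm is clear.

```bash
python3 -c "
from rig import order; print(order.hand_in())"
```

```text
the job is handed in; nothing more can be done
None
```

All three black knobs were pushed through the gate and sit in the lane past the red line, the choke and heat sink look unmoved (I did not check the relay up close), and the job was handed in at about 25 s; no verdict came back.

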